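# Rewind a parts tape until its tail lets go

## Task

Wind the component tape back onto the take-up reel of the tape winder: turn its crank clockwise, smoothly and without yanking, until the tape's tail comes out of the supply reel and the resistance suddenly drops away, and stop right there, within a third of a turn, so that the tail stays in the covered channel. Then gently swing the brake lever until its shoe bears on the take-up reel's rim, and let go. Leave the multimeter, the paste tin and the screwdriver where they lie.

Things in the scene. Friction and masses are not known exactly. Their poses are not given: they have to be found in the camera images.
- winder: Tape winder, fixed to the bench: wooden case 220 mm (its x) by 455 mm (y), 45 mm high, two white 7-inch reels lying flat on it (178 mm across, tops 64 mm above the bench): take-up under the crank, 77.5 mm to -y of the middle; supply 122.5 mm to +y, turning while tape is drawn from it. Between them at +x a black counting head, top 73 mm up. Origin: centre of the underside, on the bench.
- takeup: The take-up reel. Origin: on its axis at its underside, 51 mm above the bench. It turns with the crank once the crank's drive pin has met the steel lug on its hub; before that the crank swings freely for up to 0.6 turn (under 1 N at the knob). Then the load rises over 0.15 turn (the tape is springy, and pulls back on a crank held still) to a steady drag.
- crank: Flat steel crank arm on the take-up reel's spindle, 78 mm long, 18 mm wide. Origin: on its vertical axis, level with the arm's top face (82 mm above the bench). Its x axis points along the arm to the knob, z up. Clockwise seen from above is the winding direction. Half a turn a second is a good pace; jerks, or more than 0.8 turn a second, can tear the tape.
- knob_top (a point): Top centre of the black crank knob, an upright cylinder 22 mm across, 40 mm tall, spinning freely on its pin 55 mm from the axis; underside 84 mm, top 124 mm above the bench. The steady drag here: 6 to 9 N turning, 3 to 6 N held still. After 1.2 to 2.7 turns of it (hidden, different every time) the tail slips out: within 15 degrees the load falls to about 1 N. No end stop.
- brake (a joint): Brake lever angle, rad: 0 off (as it starts), growing clockwise seen from above as the handle swings towards the reel; its rubber shoe meets the take-up reel's rim at about 0.31 and stops there. Friction at the pivot holds it where it is left: 1 to 2 N at the handle moves it.
- brake_handle (a point): Centre of the top of the brake lever's black upright handle, a pin 16 mm in diameter; it stands from 59 mm to 113 mm above the bench, 125 mm from the lever's pivot, at the case's -y end near the front. The lever's shoe, a rubber block 60 mm from the pivot, faces the reel.
- brake_pivot (a point): The brake lever's vertical pivot axis, at the top of the lever (59 mm above the bench).
- multimeter: A bystander: black multimeter, 165 x 82 x 45 mm, lying flat beyond the winder's +y end. Origin: centre of its underside.
- paste_tin: A bystander: round aluminium tin of soldering paste, 56 mm across, 21 mm high, in front of the case. Origin: centre of its underside.
- screwdriver: A bystander: screwdriver with a black handle, 170 mm long, 26 mm thick, lying beyond the winder's -y end. Origin: under its middle.

How it is judged:
By the outcome, as a careful person would: the job done as asked, in the order asked, and still so for the second after the job is handed in, with the robot touching nothing.
It also fails if it takes over 72 s, if anything falls off the work surface, if the arm or the gripper's body presses on something with over 40 N, if the wrist force passes 120 N, or if a joint passes its speed limit or range.

## Robot

A 6-joint arm with a two-finger parallel gripper is mounted at the origin on the work surface. World frame = base frame: x ahead of the robot, y to its left, z up, the work surface at z = 0. Lengths are in m, angles in rad, forces in N, time in s.
With the tool pointing down it reaches from about 0.275 to 0.725 m from the base axis. Payload 5.6 kg.
Tool frame: the origin (TCP) lies at the very end of the fingers, on their centre line; the grasp point (between the pads) lies pinch_z behind it (pinch_z is the distance from the TCP to the grasp point, in m); z points along the fingers, y is the line along which they close (so a half turn about z gives the same grasp; the last joint's range is limited). The gripper opens to 85 mm and grips with 20 to 120 N. Pads are 22 mm wide; open, the fingers measure 114 mm over their backs; the gripper's body (76 mm by 85 mm) begins 54 mm behind the grasp point. The pads swing forward as they close: fully open they stand 13 mm farther back than shut.
Start: joints at [-0.845, 0.255, 0.108, 0, -1.424, -0.285], TCP at [0.235, -0.497, 0.231] pointing down, gripper open.
Joint ranges: [-2.95, 2.95], [-1.21, 1.97], [-1.09, 1.5], [-2.87, 1.71], [-2.94, -0.07], [-3.05, 3.05]. Speed limits (rad/s): [2.57, 2.57, 3.14, 3.14, 3.14, 3.14].

## Interface

Orientations are given as a unit quaternion [x, y, z, w].
In Python, from workcell import read_state, camera, calibration, sign_off, cut_out, pinch_z gives the robot as it stands.
- The arm moves only by the shell command python3 -m jog 'ROWS'. ROWS is JSON, a list of rows, each an object of numbers: "ax", "ay", "az": the turn, a rotation vector about the tool's x, y, z in units of 5 degrees (1.0 is 5 degrees); "x", "y", "z": the shift along the tool's x, y, z in units of 30 mm (1.0 is 30 mm); "grip": the opening, from 0 (shut) to 1 (fully open). In form: [{"ax": .., "ay": .., "az": .., "x": .., "y": .., "z": .., "grip": ..}, ...]. A call has 1 to 8 rows; each row shifts and turns the commanded pose from where the row before left it, along the tool's axes as they then stand; what a row does not reach is not made up. A row lasts 1/12 s, in which the tool goes at most 41.7 mm and 7.16 degrees, less where a joint would pass 70% of its speed; a pose out of reach is approached as far as the arm can. A call is refused whole if a number of a shift passes 1 or a number of a turn 1, either way. A call with a gripper value outside its range is refused whole. The fingers move at their own pace and stop on an object; the grip force is fixed at half the most. Time passes only in rows, so rows that do not move let the fingers close. It gives the time, the measured TCP pose, the force, the opening and the grip force at its end, in the units of the state.
- read_state(): the state, without advancing time (a new reading comes with each control period).
- camera(name): name is "scene" or "top" or "wrist"; returns the picture (420x560x3 uint8, red, green, blue); there is no depth.
- calibration(name): a dict with "intrinsics" (3x3 intrinsics, pixels), "world_from_camera" (4x4, takes a point from camera to world coordinates). Camera axes: x right, y down, z forward; pixel columns grow to the right and rows downward; lengths in m; the calibration is good to about 2 mm. A picture is of the moment at which its call begins: read the wrist's pose just before it. calibration takes no time and is no camera call; for the wrist camera it gives the pose at the moment of the call.
- sign_off(): hands the job in; it is judged then, once.
Trained networks look in the newest picture that a camera, given by its name, has taken for a name from the list of things; names that differ only in an ending like _2 or _b are one class to them, and where a whole thing is asked for, a point or a joint stands for the part that bears it (a point fixed in the world has none). Each returns a list of dicts, best first, with "confidence" (0 to 1); they miss things now and then, are a little off and sometimes report something else, mostly with a low value. They report only what shows in the picture. A call takes as long as a camera call.
- cut_out(camera, label): "mask" (420x560 bool, what is visible of it) and "extent" ([left, top, width, height] in pixels, round what is visible of it).
The state is a dict: "t": time; "qpos": joint angles; "joint_vel": joint speeds; "effort": joint torques, N m; "eef_pos": TCP position; "tool_rot": TCP orientation; "contact_force": force on the tool from outside, world axes, zero at the start; "ft_torque": the same for the moment, N m; "grip_width": opening from 0.0 (shut) to 1.0 (fully open); "finger_force": force on a finger pad.
Only numpy, scipy, OpenCV 4.12 (cv2) and the standard library are available. Lean on these libraries where they do the work, as an engineer would, in place of code of your own. Each camera call takes 0.05 s, during which the arm holds its last target. There are 200 camera calls.

## Working session

There is one attempt and no reset: what is moved stays moved. The work goes in short steps, Python scripts to look and compute and a shell command to move; the robot and the scene stay as the last step left them, time stands still between calls to the robot, and variables do not carry over. Pictures are saved under pics/ and viewed, at most 10 in all, crops included, and the job is handed in when it is done.

```bash
mkdir -p pics; cat > h.py <<'E'
import numpy as np, cv2
from workcell import *
def save(n,f):
    im=camera(n); cv2.imwrite('pics/'+f,im[:,:,::-1]); return im
def pix2plane(n,u,v,z):
    c=calibration(n);K=np.array(c['intrinsics']);T=np.array(c['world_from_camera'])
    d=T[:3,:3]@np.linalg.inv(K)@[u,v,1];o=T[:3,3]
    return o+d*(z-o[2])/d[2]
def tri(obs):
    A=np.zeros((3,3));b=np.zeros(3)
    for n,u,v in obs:
        c=calibration(n) if isinstance(n,str) else n;K=np.array(c['intrinsics']);T=np.array(c['world_from_camera'])
        d=T[:3,:3]@np.linalg.inv(K)@[u,v,1];d/=np.linalg.norm(d);P=np.eye(3)-np.outer(d,d);A+=P;b+=P@T[:3,3]
    return np.linalg.solve(A,b)
E
python3 - <<'E'
from h import *
print(pinch_z, read_state())
for n in('scene','top'):
    save(n,n+'0.png')
    print(n,np.round(calibration(n)['world_from_camera'],3).tolist())
    for l in('knob_top','brake_handle','crank','takeup','brake','brake_pivot','winder','paste_tin','screwdriver','multimeter'):
        try:
            r=cut_out(n,l)
            print(l,[(round(q['confidence'],2),q['extent']) for q in r[:2]])
        except Exception as e: print(l,e)
E
```

```text
0.0187 {'t': 0.0, 'qpos': array([-8.45394952e-01,  2.55734116e-01,  1.06992222e-01, -4.88253978e-04,
       -1.42393881e+00, -2.84582357e-01]), 'joint_vel': array([ 1.25574915e-03,  1.12599965e-03,  9.54247243e-04,  4.81608326e-04,
       -9.39454209e-05, -1.44553346e-03]), 'effort': array([-1.06458268e-03, -3.86626661e+01,  2.37937438e+01,  5.36517218e+00,
       -6.12522897e-03,  1.68764450e-05]), 'eef_pos': array([ 0.23449642, -0.49693292,  0.23039568]), 'tool_rot': array([-2.18594059e-01,  9.75815398e-01,  9.41404871e-04, -2.44506248e-04]), 'contact_force': array([ 0.11105963,  0.10090081, -0.21338111]), 'ft_torque': array([0.03776854, 0.02777628, 0.01444904]), 'finger_force': 0.0, 'grip_width': 1.0027769859382105}
scene [[0.71, 0.541, -0.451, 0.961], [0.704, -0.544, 0.457, -0.322], [0.001, -0.642, -0.767, 0.788], [0.0, 0.0, 0.0, 1.0]]
knob_top [(0.69, [261.5, 244.5, 10.0, 18.5])]
brake_handle [(0.67, [166.9, 281.5, 65.2, 42.8])]
crank [(0.62, [235.3, 242.5, 34.8, 19.8])]
takeup [(0.6, [199.6, 224.9, 84.8, 72.5])]
brake [(0.74, [167.8, 282.7, 67.2, 37.6])]
brake_pivot [(0.72, [16
[... 279 characters left out ...]
], [-0.002, -0.079, -0.997, 1.018], [0.0, 0.0, 0.0, 1.0]]
knob_top [(0.58, [320.6, 191.4, 8.9, 3.3])]
brake_handle [(0.97, [382.3, 171.7, 38.6, 58.0])]
crank [(0.85, [319.9, 184.9, 25.0, 35.8]), (0.18, [383.1, 174.4, 38.0, 57.0])]
takeup [(0.67, [298.9, 171.4, 76.5, 86.9]), (0.48, [286.1, 281.8, 23.5, 22.3])]
brake [(0.79, [383.2, 175.1, 37.9, 58.2])]
brake_pivot [(0.95, [382.4, 174.3, 37.2, 57.6])]
winder [(0.68, [198.1, 158.9, 222.0, 117.8])]
paste_tin [(0.71, [286.5, 281.2, 24.2, 22.6]), (0.52, [128.9, 210.7, 53.2, 78.4])]
screwdriver [(0.77, [425.9, 155.0, 31.9, 70.6]), (0.35, [382.8, 173.9, 39.7, 58.1])]
multimeter [(0.86, [128.1, 211.8, 55.2, 75.4]), (0.69, [286.9, 278.7, 23.9, 27.7])]
```

```bash
python3 - <<'E'
import cv2
a=cv2.imread('pics/top0.png')[140:320,180:480];cv2.imwrite('pics/t1.png',cv2.resize(a,(800,480),interpolation=cv2.INTER_CUBIC))
a=cv2.imread('pics/scene0.png')[140:400,130:370];cv2.imwrite('pics/s1.png',cv2.resize(a,(552,598),interpolation=cv2.INTER_CUBIC))
E
```

```text
(no output)
```

View pics/t1.png

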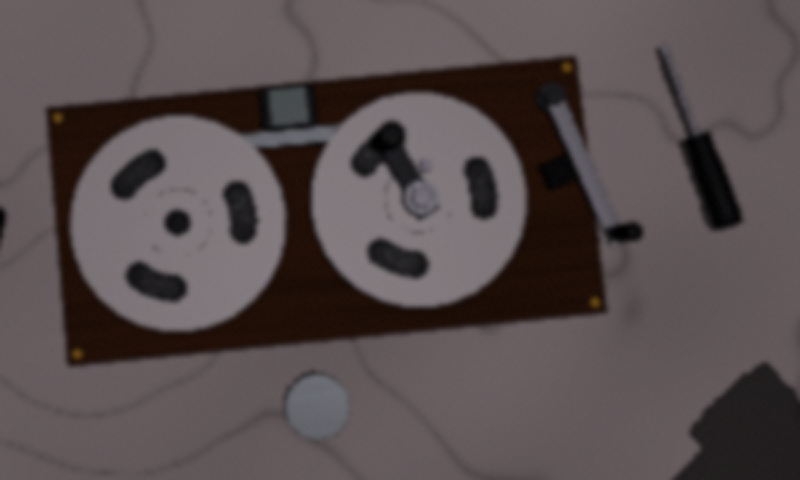

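View pics/s1.png

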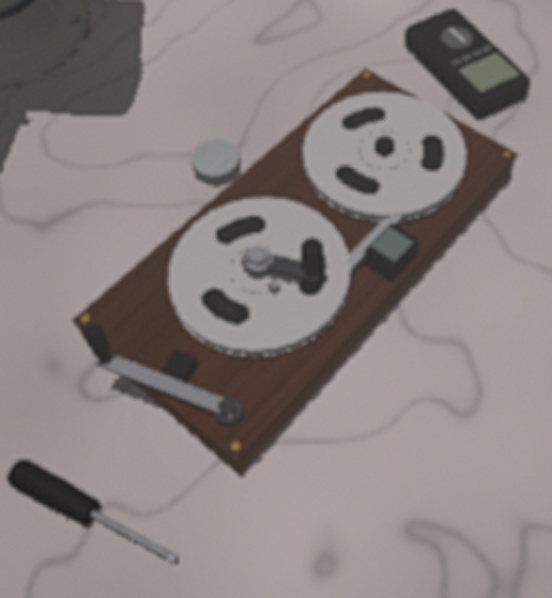

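The top crop shows the knob at about (390,132), the crank axis at (420,197), the brake handle top at (632,232) and the pivot at (551,95). In the scene crop they are at (312,245), (257,258), (93,330) and (228,408).

```bash
python3 - <<'E'
from h import *
P=dict(knob=((390,132),(312,245),.124),axis=((421,197),(257,256),.09),handle=((632,232),(93,330),.113),pivot=((551,95),(228,407),.059),c1=((567,67),(236,446),.045),c2=((595,302),(85,318),.045),c3=((77,354),(366,75),.045),c4=((58,118),(508,154),.045))
for k,(t,s,z) in P.items():
    tu=(t[0]/2.6667+180,t[1]/2.6667+140);su=(s[0]/2.3+130,s[1]/2.3+140)
    print(k,tri([('top',*tu),('scene',*su)]).round(4),pix2plane('top',*tu,z).round(4),pix2plane('scene',*su,z).round(4))
E
```

```text
knob [ 0.6124 -0.0096  0.1195] [ 0.6124 -0.0086  0.124 ] [ 0.6143 -0.0123  0.124 ]
axis [ 0.5638 -0.038   0.0809] [ 0.5637 -0.0363  0.09  ] [ 0.5685 -0.0422  0.09  ]
handle [ 0.5342 -0.201   0.1054] [ 0.5343 -0.1981  0.113 ] [ 0.5384 -0.2029  0.113 ]
pivot [ 0.651  -0.1523  0.0536] [ 0.6508 -0.1502  0.059 ] [ 0.6527 -0.1542  0.059 ]
c1 [ 0.6776 -0.1688  0.0408] [ 0.6769 -0.1678  0.045 ] [ 0.6793 -0.1696  0.045 ]
c2 [ 0.4776 -0.1878  0.0416] [ 0.4779 -0.1865  0.045 ] [ 0.4795 -0.1887  0.045 ]
c3 [0.4357 0.2478 0.0396] [0.4361 0.2469 0.045 ] [0.4396 0.2438 0.045 ]
c4 [0.6363 0.267  0.0403] [0.6346 0.265  0.045 ] [0.6393 0.2645 0.045 ]
```

```bash
python3 -m jog '[{"az":1},{"az":1},{"az":1},{"az":1},{"az":1.0},{"x":-0.2,"y":0.3},{"x":-0.5,"y":0.6},{"x":-0.7,"y":0.9}]' && python3 -m jog '[{"x":-0.7,"y":0.9},{"x":-0.7,"y":0.9},{"x":-0.7,"y":0.9},{"x":-0.7,"y":0.9},{"x":-0.7,"y":0.9},{"x":-0.7,"y":0.9},{"x":-0.7,"y":0.9},{"x":-0.7,"y":0.9}]' && python3 -m jog '[{"x":-0.7,"y":0.9},{"x":-0.7,"y":0.9},{"x":-0.7,"y":0.9},{"x":-0.7,"y":0.9},{"x":-0.7,"y":0.9},{"x":-0.7,"y":0.9},{"x":-0.4,"y":0.5},{}]'; python3 - <<'E'
from h import *
print(read_state()); c=calibration('wrist'); im=save('wrist','w0.png'); print(c)
for l in('knob_top','crank','takeup'): print(l,[(round(q['confidence'],2),q['extent']) for q in cut_out('wrist',l)[:2]])
E
```

```text
{'t': 1.1, 'qpos': array([-8.45419523e-01,  2.55104622e-01,  1.08210881e-01, -4.35599964e-05,
       -1.42390421e+00, -2.84586907e-01]), 'joint_vel': array([-0.00161784, -0.00060089, -0.0008275 , -0.00030798, -0.00097691,
        0.00179691]), 'effort': array([ 3.57247382e-04, -3.86412442e+01,  2.38077807e+01,  5.36800370e+00,
       -6.02095843e-04, -3.54945632e-05]), 'eef_pos': array([ 0.23468603, -0.49740643,  0.23127837]), 'tool_rot': array([-2.18611925e-01,  9.75811880e-01,  1.11323081e-05,  1.84643894e-05]), 'contact_force': array([ 0.22039297, -0.04882259, -0.46552961]), 'ft_torque': array([-0.00124963, -0.01317062, -0.02193336]), 'finger_force': 0.0, 'grip_width': 0.9976228418497727}
{'intrinsics': array([[355.10541323,   0.        , 281.58726459],
       [  0.        , 355.10541323, 208.68199878],
       [  0.        ,   0.        ,   1.        ]]), 'world_from_camera': array([[-4.25610088e-01,  8.63263357e-01,  2.71352960e-01,
         1.65286856e-01],
       [ 9.04906506e-01,  4.06195253e-01,  1.27081201e-01,
        -5.29577358e-01],
       [-5.17740526e-04,  2.99636100e-01, -9.54053426e-01,
         3.74130882e-01],
       [ 0.00000000e+00,  0.00000000e+00,  0.00000000e+00,
         1.00000000e+00]])}
knob_top []
crank []
takeup []invalid input at $[0]: expected keys ax, ay, az, x, y, z, grip
```

View pics/w0.png

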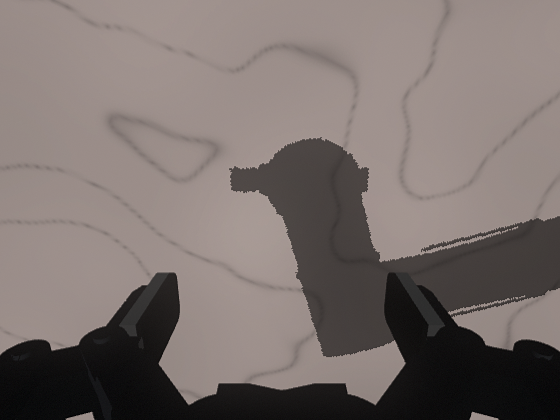

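The call was refused because every key is required; the wrist view shows only bare bench. I'll redo it with full rows.

```bash
python3 -m jog '[{"ax":0,"ay":0,"az":1,"x":0,"y":0,"z":0,"grip":1},{"ax":0,"ay":0,"az":1,"x":0,"y":0,"z":0,"grip":1},{"ax":0,"ay":0,"az":1,"x":0,"y":0,"z":0,"grip":1},{"ax":0,"ay":0,"az":1,"x":0,"y":0,"z":0,"grip":1},{"ax":0,"ay":0,"az":1,"x":0,"y":0,"z":0,"grip":1},{"ax":0,"ay":0,"az":0,"x":-0.2,"y":0.3,"z":0,"grip":1},{"ax":0,"ay":0,"az":0,"x":-0.5,"y":0.6,"z":0,"grip":1},{"ax":0,"ay":0,"az":0,"x":-0.7,"y":0.9,"z":0,"grip":1}]' && python3 -m jog '[{"ax":0,"ay":0,"az":0,"x":-0.7,"y":0.9,"z":0,"grip":1},{"ax":0,"ay":0,"az":0,"x":-0.7,"y":0.9,"z":0,"grip":1},{"ax":0,"ay":0,"az":0,"x":-0.7,"y":0.9,"z":0,"grip":1},{"ax":0,"ay":0,"az":0,"x":-0.7,"y":0.9,"z":0,"grip":1},{"ax":0,"ay":0,"az":0,"x":-0.7,"y":0.9,"z":0,"grip":1},{"ax":0,"ay":0,"az":0,"x":-0.7,"y":0.9,"z":0,"grip":1},{"ax":0,"ay":0,"az":0,"x":-0.7,"y":0.9,"z":0,"grip":1},{"ax":0,"ay":0,"az":0,"x":-0.7,"y":0.9,"z":0,"grip":1}]' && python3 -m jog '[{"ax":0,"ay":0,"az":0,"x":-0.7,"y":0.9,"z":0,"grip":1},{"ax":0,"ay":0,"az":0,"x":-0.7,"y":0.9,"z":0,"grip":1},{"ax":0,"ay":0,"az":0,"x":-0.7,"y":0.9,"z":0,"grip":1},{"ax":0,"ay":0,"az":0,"x":-0.7,"y":0.9,"z":0,"grip":1},{"ax":0,"ay":0,"az":0,"x":-0.4,"y":0.5,"z":0,"grip":1},{"ax":0,"ay":0,"az":0,"x":0,"y":0,"z":0,"grip":1},{"ax":0,"ay":0,"az":0,"x":0,"y":0,"z":0,"grip":1}]'; python3 - <<'E'
from h import *
print(read_state()['qpos']); c=calibration('wrist'); im=save('wrist','w1.png'); print(c['world_from_camera'])
for l in('knob_top','crank','takeup'): print(l,[(round(q['confidence'],2),q['extent']) for q in cut_out('wrist',l)[:2]])
E
```

```text
t: 1.97
eef_pos: [0.2761, -0.4432, 0.2309]
tool_rot: [-0.002, 1.0, 0.0, -0.0]
contact_force: [0.2, 0.1, 0.3]
grip_width: 1.002
finger_force: 0.0
t: 2.63
eef_pos: [0.4442, -0.2244, 0.2316]
tool_rot: [-0.004, 1.0, -0.0, 0.0]
contact_force: [1.1, 0.3, -1.1]
grip_width: 0.999
finger_force: 0.0
t: 3.22
eef_pos: [0.5392, -0.1017, 0.2309]
tool_rot: [-0.004, 1.0, 0.0, -0.0]
contact_force: [0.0, -0.3, -0.3]
grip_width: 1.003
finger_force: 0.0
[ 9.86918447e-02  2.53123408e-01  1.04624068e-01 -1.36123681e-04
 -1.42302865e+00 -1.66126281e+00]
[[-7.02954043e-03  9.54186737e-01  2.99129164e-01  4.62535057e-01]
 [ 9.99975170e-01  6.85580872e-03  1.63021261e-03 -1.01833267e-01]
 [-4.95245084e-04  2.99133196e-01 -9.54211237e-01  3.73803897e-01]
 [ 0.00000000e+00  0.00000000e+00  0.00000000e+00  1.00000000e+00]]
knob_top [(0.65, [371.3, 264.5, 26.2, 35.9]), (0.42, [408.4, 0.7, 70.2, 53.1])]
crank [(0.55, [335.3, 202.0, 58.9, 100.6])]
takeup [(0.74, [372.5, 264.5, 24.1, 37.3]), (0.6, [251.6, 119.4, 195.4, 178.5])]
```

View pics/w1.png

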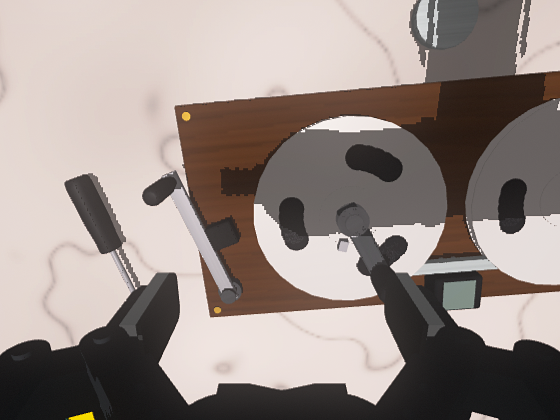

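The wrist view shows the hub at about (352,219), the pivot at (228,293) and the handle top at about (150,197). The left finger partly hides the knob at about (385,285), so I'm moving for a second view.

```bash
python3 -m jog '[{"ax":0,"ay":0,"az":0,"x":0.2,"y":0.8,"z":0,"grip":1},{"ax":0,"ay":0,"az":0,"x":0.2,"y":0.9,"z":0,"grip":1},{"ax":0,"ay":0,"az":0,"x":0.2,"y":0.9,"z":0,"grip":1},{"ax":0,"ay":0,"az":0,"x":0.1,"y":0.4,"z":0,"grip":1},{"ax":0,"ay":0,"az":0,"x":0,"y":0,"z":0,"grip":1},{"ax":0,"ay":0,"az":0,"x":0,"y":0,"z":0,"grip":1}]'; python3 - <<'E'
from h import *
c0=dict(intrinsics=np.array([[355.10541323,0,281.58726459],[0,355.10541323,208.68199878],[0,0,1]]),world_from_camera=np.array([[-7.02954043e-03,9.54186737e-01,2.99129164e-01,4.62535057e-01],[9.99975170e-01,6.85580872e-03,1.63021261e-03,-1.01833267e-01],[-4.95245084e-04,2.99133196e-01,-9.54211237e-01,3.73803897e-01],[0,0,0,1]]))
np.savez('c0.npz',**c0)
c=calibration('wrist'); im=save('wrist','w2.png'); np.savez('c2.npz',**c)
for l in('knob_top','crank'): print(l,[(round(q['confidence'],2),q['extent']) for q in cut_out('wrist',l)[:2]])
t=lambda u,v:('top',u/2.6667+180,v/2.6667+140)
s=lambda u,v:('scene',u/2.3+130,v/2.3+140)
print('axis',tri([t(421,197),s(257,256),(c0,352,217)]));print('pivot',tri([t(551,95),s(228,407),(c0,228,293)]));print('handle',tri([t(632,232),s(93,330),(c0,152,195)]))
a=im[100:400,130:430];cv2.imwrite('pics/w2c.png',cv2.resize(a,(600,600),interpolation=cv2.INTER_CUBIC)[:,:,::-1])
E
```

```text
t: 3.92
eef_pos: [0.5173, -0.0134, 0.2317]
tool_rot: [-0.003, 1.0, -0.0, 0.0]
contact_force: [-0.2, 0.3, -0.3]
grip_width: 0.998
finger_force: 0.0
knob_top [(0.86, [271.4, 283.0, 29.6, 42.8])]
crank [(0.8, [237.3, 225.0, 60.1, 102.1])]
axis [ 0.56308649 -0.03839556  0.07892655]
pivot [ 0.6515359  -0.15317643  0.05578923]
handle [ 0.53497154 -0.20130886  0.10725152]
```

View pics/w2c.png

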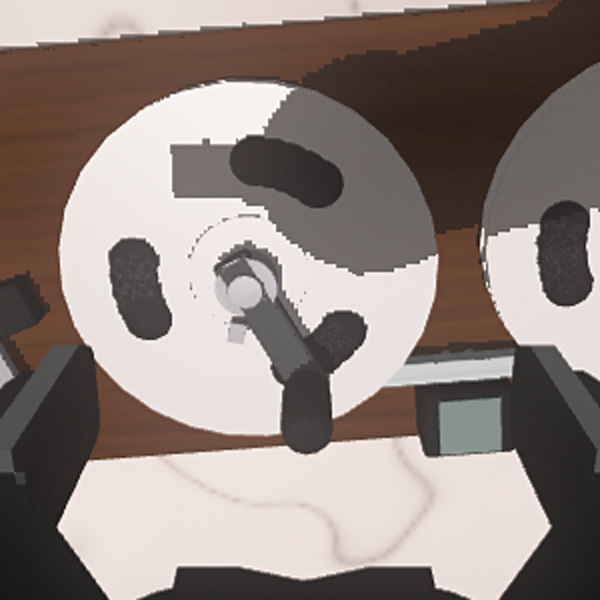

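The close crop shows the knob's top disc centred near (307,429) and the hub cap at (245,292).

```bash
python3 - <<'E'
from h import *
c2=dict(np.load('c2.npz'));c0=dict(np.load('c0.npz'))
t=lambda u,v:('top',u/2.6667+180,v/2.6667+140)
s=lambda u,v:('scene',u/2.3+130,v/2.3+140)
k=(c2,283.5,314.5);h=(c2,252.5,246)
print('knob',tri([t(390,132),s(312,245),k]),pix2plane('wrist',*k[1:],.124))
print('axis',tri([t(421,197),s(257,256),(c0,352,217),h]),pix2plane('wrist',*h[1:],.09))
E
```

```text
knob [ 0.61258714 -0.01019225  0.12007398] [ 0.60988992 -0.01212176  0.124     ]
axis [ 0.5642402  -0.03879706  0.08196945] [ 0.56420349 -0.03903823  0.09      ]
```

```bash
python3 -m jog '[{"ax":0,"ay":0,"az":0,"x":-0.8,"y":0.08,"z":0.3,"grip":1},{"ax":0,"ay":0,"az":0,"x":-0.9,"y":0,"z":0.3,"grip":1},{"ax":0,"ay":0,"az":0,"x":-0.9,"y":0,"z":0.3,"grip":1},{"ax":0,"ay":0,"az":0,"x":-0.54,"y":0,"z":0.3,"grip":1},{"ax":0,"ay":0,"az":0,"x":0,"y":0,"z":0.7,"grip":1},{"ax":0,"ay":0,"az":0,"x":0,"y":0,"z":0.7,"grip":1},{"ax":0,"ay":0,"az":0,"x":0,"y":0,"z":0.7,"grip":1},{"ax":0,"ay":0,"az":0,"x":0,"y":0,"z":0.4,"grip":1}]'&& python3 -m jog '[{"ax":0,"ay":0,"az":0,"x":0,"y":0,"z":0.3,"grip":1},{"ax":0,"ay":0,"az":0,"x":0,"y":0,"z":0.3,"grip":1},{"ax":0,"ay":0,"az":0,"x":0,"y":0,"z":0.3,"grip":1},{"ax":0,"ay":0,"az":0,"x":0,"y":0,"z":0.06,"grip":1},{"ax":0,"ay":0,"az":0,"x":0,"y":0,"z":0,"grip":1},{"ax":0,"ay":0,"az":0,"x":0,"y":0,"z":0,"grip":1}]'; python3 - <<'E'
from h import *
save('scene','s2.png');a=cv2.imread('pics/s2.png')[150:350,150:350];cv2.imwrite('pics/s2c.png',cv2.resize(a,(600,600),interpolation=cv2.INTER_CUBIC))
E
```

```text
t: 4.73
eef_pos: [0.6107, -0.0116, 0.1171]
tool_rot: [-0.001, 1.0, -0.0, -0.002]
contact_force: [0.2, 0.3, -1.2]
grip_width: 1.007
finger_force: 0.0
t: 5.23
eef_pos: [0.6122, -0.0104, 0.0922]
tool_rot: [-0.002, 1.0, -0.0, 0.001]
contact_force: [-0.1, -0.4, 0.6]
grip_width: 1.001
finger_force: 0.0
```

View pics/s2c.png

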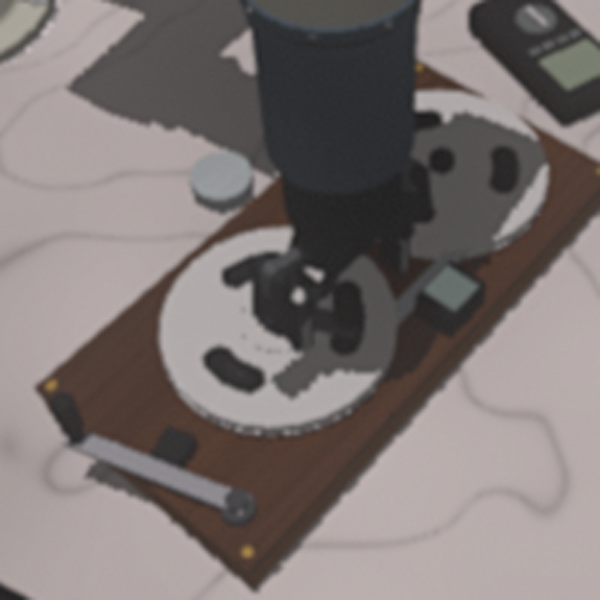

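The view shows the fingers straddling the knob at about (345,315). Closing the gripper.

```bash
python3 -m jog '[{"ax":0,"ay":0,"az":0,"x":0,"y":0,"z":0,"grip":0.5},{"ax":0,"ay":0,"az":0,"x":0,"y":0,"z":0,"grip":0.5},{"ax":0,"ay":0,"az":0,"x":0,"y":0,"z":0,"grip":0.4},{"ax":0,"ay":0,"az":0,"x":0,"y":0,"z":0,"grip":0},{"ax":0,"ay":0,"az":0,"x":0,"y":0,"z":0,"grip":0},{"ax":0,"ay":0,"az":0,"x":0,"y":0,"z":0,"grip":0},{"ax":0,"ay":0,"az":0,"x":0,"y":0,"z":0,"grip":0},{"ax":0,"ay":0,"az":0,"x":0,"y":0,"z":0,"grip":0}]'
python3 -c "
import numpy as np
# angles from 30 clockwise, world chord per row; print tool units
R=.055
for a0 in np.arange(30,-331,-10):
    a,b=np.radians([a0,a0-10]);d=R*np.array([np.cos(b)-np.cos(a),np.sin(b)-np.sin(a)])
    print(a0,a0-10,'x',round(-d[0]/.03,3),'y',round(d[1]/.03,3), 'pos',(np.array([.564,-.0385])+R*np.array([np.cos(b),np.sin(b)])).round(4))
"
```

```text
t: 5.95
eef_pos: [0.6118, -0.0104, 0.0917]
tool_rot: [-0.002, 1.0, -0.0, 0.0]
contact_force: [0.3, 0.1, 2.2]
grip_width: 0.237
finger_force: 58.6
30 20 x -0.135 y -0.29 pos [ 0.6157 -0.0197]
20 10 x -0.083 y -0.309 pos [ 0.6182 -0.0289]
10 0 x -0.028 y -0.318 pos [ 0.619  -0.0385]
0 -10 x 0.028 y -0.318 pos [ 0.6182 -0.0481]
-10 -20 x 0.083 y -0.309 pos [ 0.6157 -0.0573]
-20 -30 x 0.135 y -0.29 pos [ 0.6116 -0.066 ]
-30 -40 x 0.183 y -0.262 pos [ 0.6061 -0.0739]
-40 -50 x 0.226 y -0.226 pos [ 0.5994 -0.0806]
-50 -60 x 0.262 y -0.183 pos [ 0.5915 -0.0861]
-60 -70 x 0.29 y -0.135 pos [ 0.5828 -0.0902]
-70 -80 x 0.309 y -0.083 pos [ 0.5736 -0.0927]
-80 -90 x 0.318 y -0.028 pos [ 0.564  -0.0935]
-90 -100 x 0.318 y 0.028 pos [ 0.5544 -0.0927]
-100 -110 x 0.309 y 0.083 pos [ 0.5452 -0.0902]
-110 -120 x 0.29 y 0.135 pos [ 0.5365 -0.0861]
-120 -130 x 0.262 y 0.183 pos [ 0.5286 -0.0806]
-130 -140 x 0.226 y 0.226 pos [ 0.5219 -0.0739]
-140 -150 x 0.183 y 0.262 pos [ 0.5164 -0.066 ]
-150 -160 x 0.135 y 0.29 pos [ 0.5123 -0.0573]
-160 -170 x 0.083 y 0.309 pos [ 0.5098 -0.0481]
-170 -180 x 0.028 y 0.318 pos [ 0.509  -0.0385]
-180 -190 x -0.028 y 0.318 pos [ 0.5098 -0.0289]
-190 -200 x -0.083 y 0.309 pos [ 0.5123 -0.0197]
-200 -210 x -0.135 y 0.29 pos [ 0.5164 -0.011 ]
-210 -220 x -0.183 y 0.262 pos [ 0.5219 -0.0031]
-220 -230 x -0.226 y 0.226 pos [0.5286 0.0036]
-230 -240 x -0.262 y 0.183 pos [0.5365 0.0091]
-240 -250 x -0.29 y 0.135 pos [0.5452 0.0132]
-250 -260 x -0.309 y 0.083 pos [0.5544 0.0157]
-260 -270 x -0.318 y 0.028 pos [0.564  0.0165]
-270 -280 x -0.318 y -0.028 pos [0.5736 0.0157]
-280 -290 x -0.309 y -0.083 pos [0.5828 0.0132]
-290 -300 x -0.29 y -0.135 pos [0.5915 0.0091]
-300 -310 x -0.262 y -0.183 pos [0.5994 0.0036]
-310 -320 x -0.226 y -0.226 pos [ 0.6061 -0.0031]
-320 -330 x -0.183 y -0.262 pos [ 0.6116 -0.011 ]
-330 -340 x -0.135 y -0.29 pos [ 0.6157 -0.0197]
```

```bash
python3 -m jog '[{"ax":0,"ay":0,"az":0,"x":-0.074,"y":-0.142,"z":0,"grip":0},{"ax":0,"ay":0,"az":0,"x":-0.061,"y":-0.148,"z":0,"grip":0},{"ax":0,"ay":0,"az":0,"x":-0.083,"y":-0.309,"z":0,"grip":0},{"ax":0,"ay":0,"az":0,"x":-0.028,"y":-0.318,"z":0,"grip":0},{"ax":0,"ay":0,"az":0,"x":0.028,"y":-0.318,"z":0,"grip":0},{"ax":0,"ay":0,"az":0,"x":0.083,"y":-0.309,"z":0,"grip":0},{"ax":0,"ay":0,"az":0,"x":0.135,"y":-0.29,"z":0,"grip":0},{"ax":0,"ay":0,"az":0,"x":0.183,"y":-0.262,"z":0,"grip":0}]'
```

```text
t: 6.62
eef_pos: [0.6078, -0.0737, 0.0918]
tool_rot: [-0.002, 1.0, 0.001, 0.002]
contact_force: [4.3, 4.7, 0.9]
grip_width: 0.236
finger_force: 58.5
```

```bash
python3 -m jog '[{"ax":0,"ay":0,"az":0,"x":0.226,"y":-0.226,"z":0,"grip":0},{"ax":0,"ay":0,"az":0,"x":0.262,"y":-0.183,"z":0,"grip":0},{"ax":0,"ay":0,"az":0,"x":0.29,"y":-0.135,"z":0,"grip":0},{"ax":0,"ay":0,"az":0,"x":0.309,"y":-0.083,"z":0,"grip":0},{"ax":0,"ay":0,"az":0,"x":0.318,"y":-0.028,"z":0,"grip":0},{"ax":0,"ay":0,"az":0,"x":0.318,"y":0.028,"z":0,"grip":0},{"ax":0,"ay":0,"az":0,"x":0.309,"y":0.083,"z":0,"grip":0},{"ax":0,"ay":0,"az":0,"x":0.29,"y":0.135,"z":0,"grip":0}]' && python3 -m jog '[{"ax":0,"ay":0,"az":0,"x":0.262,"y":0.183,"z":0,"grip":0},{"ax":0,"ay":0,"az":0,"x":0.226,"y":0.226,"z":0,"grip":0},{"ax":0,"ay":0,"az":0,"x":0.183,"y":0.262,"z":0,"grip":0},{"ax":0,"ay":0,"az":0,"x":0.135,"y":0.29,"z":0,"grip":0},{"ax":0,"ay":0,"az":0,"x":0.083,"y":0.309,"z":0,"grip":0},{"ax":0,"ay":0,"az":0,"x":0.028,"y":0.318,"z":0,"grip":0},{"ax":0,"ay":0,"az":0,"x":-0.028,"y":0.318,"z":0,"grip":0},{"ax":0,"ay":0,"az":0,"x":-0.083,"y":0.309,"z":0,"grip":0}]'
```

```text
t: 7.28
eef_pos: [0.5386, -0.0875, 0.0919]
tool_rot: [-0.002, 1.0, -0.001, 0.003]
contact_force: [9.6, -1.2, -3.0]
grip_width: 0.24
finger_force: 58.9
t: 7.95
eef_pos: [0.5122, -0.0227, 0.0918]
tool_rot: [-0.002, 1.0, -0.003, -0.0]
contact_force: [3.4, -11.0, -0.2]
grip_width: 0.239
finger_force: 59.2
```

```bash
python3 -m jog '[{"ax":0,"ay":0,"az":0,"x":-0.138,"y":0.288,"z":0,"grip":0},{"ax":0,"ay":0,"az":0,"x":-0.186,"y":0.26,"z":0,"grip":0},{"ax":0,"ay":0,"az":0,"x":-0.229,"y":0.224,"z":0,"grip":0},{"ax":0,"ay":0,"az":0,"x":-0.265,"y":0.181,"z":0,"grip":0},{"ax":0,"ay":0,"az":0,"x":-0.29,"y":0.135,"z":0,"grip":0},{"ax":0,"ay":0,"az":0,"x":-0.309,"y":0.083,"z":0,"grip":0},{"ax":0,"ay":0,"az":0,"x":-0.318,"y":0.028,"z":0,"grip":0},{"ax":0,"ay":0,"az":0,"x":-0.318,"y":-0.028,"z":0,"grip":0}]' && python3 -m jog '[{"ax":0,"ay":0,"az":0,"x":-0.309,"y":-0.083,"z":0,"grip":0},{"ax":0,"ay":0,"az":0,"x":-0.29,"y":-0.135,"z":0,"grip":0},{"ax":0,"ay":0,"az":0,"x":-0.262,"y":-0.183,"z":0,"grip":0},{"ax":0,"ay":0,"az":0,"x":-0.226,"y":-0.226,"z":0,"grip":0},{"ax":0,"ay":0,"az":0,"x":-0.183,"y":-0.262,"z":0,"grip":0},{"ax":0,"ay":0,"az":0,"x":-0.135,"y":-0.29,"z":0,"grip":0},{"ax":0,"ay":0,"az":0,"x":-0.083,"y":-0.309,"z":0,"grip":0},{"ax":0,"ay":0,"az":0,"x":-0.028,"y":-0.318,"z":0,"grip":0}]'
```

```text
t: 8.62
eef_pos: [0.5711, 0.0154, 0.0915]
tool_rot: [-0.002, 1.0, 0.0, -0.003]
contact_force: [-8.8, 4.8, 10.2]
grip_width: 0.236
finger_force: 60.4
t: 9.28
eef_pos: [0.6199, -0.0369, 0.0917]
tool_rot: [-0.002, 1.0, 0.002, 0.001]
contact_force: [-1.2, 9.5, 3.3]
grip_width: 0.239
finger_force: 60.0
```

```bash
python3 -m jog '[{"ax":0,"ay":0,"az":0,"x":0.028,"y":-0.318,"z":0,"grip":0},{"ax":0,"ay":0,"az":0,"x":0.083,"y":-0.309,"z":0,"grip":0},{"ax":0,"ay":0,"az":0,"x":0.135,"y":-0.29,"z":0,"grip":0},{"ax":0,"ay":0,"az":0,"x":0.183,"y":-0.262,"z":0,"grip":0},{"ax":0,"ay":0,"az":0,"x":0.226,"y":-0.226,"z":0,"grip":0},{"ax":0,"ay":0,"az":0,"x":0.262,"y":-0.183,"z":0,"grip":0},{"ax":0,"ay":0,"az":0,"x":0.29,"y":-0.135,"z":0,"grip":0},{"ax":0,"ay":0,"az":0,"x":0.309,"y":-0.083,"z":0,"grip":0}]'
```

```text
t: 9.95
eef_pos: [0.5767, -0.0929, 0.0919]
tool_rot: [-0.002, 1.0, 0.0, 0.003]
contact_force: [9.9, 3.7, -2.5]
grip_width: 0.242
finger_force: 59.5
```

```bash
python3 -m jog '[{"ax":0,"ay":0,"az":0,"x":0.318,"y":-0.028,"z":0,"grip":0},{"ax":0,"ay":0,"az":0,"x":0.318,"y":0.028,"z":0,"grip":0},{"ax":0,"ay":0,"az":0,"x":0.309,"y":0.083,"z":0,"grip":0},{"ax":0,"ay":0,"az":0,"x":0.29,"y":0.135,"z":0,"grip":0},{"ax":0,"ay":0,"az":0,"x":0.262,"y":0.183,"z":0,"grip":0},{"ax":0,"ay":0,"az":0,"x":0.226,"y":0.226,"z":0,"grip":0},{"ax":0,"ay":0,"az":0,"x":0.183,"y":0.262,"z":0,"grip":0},{"ax":0,"ay":0,"az":0,"x":0.135,"y":0.29,"z":0,"grip":0}]'
```

```text
t: 10.62
eef_pos: [0.5131, -0.0581, 0.0917]
tool_rot: [-0.002, 1.0, -0.0, 0.001]
contact_force: [5.2, 0.7, -0.5]
grip_width: 0.239
finger_force: 59.7
```

The tangential load has fallen from about 9.5 N to 1.2 N, so the tail is out. Easing to a stop.

```bash
python3 -m jog '[{"ax":0,"ay":0,"az":0,"x":0.05,"y":0.13,"z":0,"grip":0},{"ax":0,"ay":0,"az":0,"x":0,"y":0,"z":0,"grip":0},{"ax":0,"ay":0,"az":0,"x":0,"y":0,"z":0,"grip":0},{"ax":0,"ay":0,"az":0,"x":0,"y":0,"z":0,"grip":0}]'
```

```text
t: 10.95
eef_pos: [0.5117, -0.0536, 0.0917]
tool_rot: [-0.002, 1.0, -0.0, 0.0]
contact_force: [2.3, 0.9, 2.3]
grip_width: 0.237
finger_force: 59.8
```

```bash
python3 -m jog '[{"ax":0,"ay":0,"az":0,"x":0,"y":0,"z":0,"grip":0.5},{"ax":0,"ay":0,"az":0,"x":0,"y":0,"z":0,"grip":0.7},{"ax":0,"ay":0,"az":0,"x":0,"y":0,"z":0,"grip":0.7},{"ax":0,"ay":0,"az":0,"x":0,"y":0,"z":0,"grip":0.7},{"ax":0,"ay":0,"az":0,"x":0,"y":0,"z":-0.5,"grip":0.7},{"ax":0,"ay":0,"az":0,"x":0,"y":0,"z":-0.9,"grip":0.7},{"ax":0,"ay":0,"az":0,"x":0,"y":0,"z":-0.9,"grip":0.7},{"ax":0,"ay":0,"az":0,"x":0,"y":0,"z":-0.9,"grip":0.7}]' && python3 -m jog '[{"ax":0,"ay":0,"az":0,"x":0.3,"y":-0.8,"z":-0.5,"grip":0.7},{"ax":0,"ay":0,"az":0,"x":0.4,"y":-0.9,"z":0,"grip":0.7},{"ax":0,"ay":0,"az":0,"x":0.4,"y":-0.9,"z":0,"grip":0.7},{"ax":0,"ay":0,"az":0,"x":0.4,"y":-0.9,"z":0,"grip":0.7},{"ax":0,"ay":0,"az":0,"x":0.3,"y":-0.7,"z":0,"grip":0.7},{"ax":0,"ay":0,"az":0,"x":0,"y":0,"z":0,"grip":0.7},{"ax":0,"ay":0,"az":0,"x":0,"y":0,"z":0,"grip":0.7}]'; python3 - <<'E'
from h import *
c=calibration('wrist');np.savez('c3.npz',**c); im=save('wrist','w3.png')
for l in('brake_handle','knob_top'): print(l,[(round(q['confidence'],2),q['extent']) for q in cut_out('wrist',l)[:2]])
E
```

```text
t: 11.62
eef_pos: [0.5106, -0.0537, 0.1882]
tool_rot: [-0.002, 1.0, -0.0, -0.001]
contact_force: [0.4, -1.0, 0.1]
grip_width: 0.7
finger_force: 0.0
t: 12.2
eef_pos: [0.4571, -0.1806, 0.2023]
tool_rot: [-0.001, 1.0, 0.0, -0.0]
contact_force: [0.5, 0.3, -0.2]
grip_width: 0.702
finger_force: 0.0
brake_handle [(0.81, [243.4, 268.9, 78.0, 117.2])]
knob_top [(0.77, [427.2, 261.2, 50.1, 41.7])]
```

View pics/w3.png

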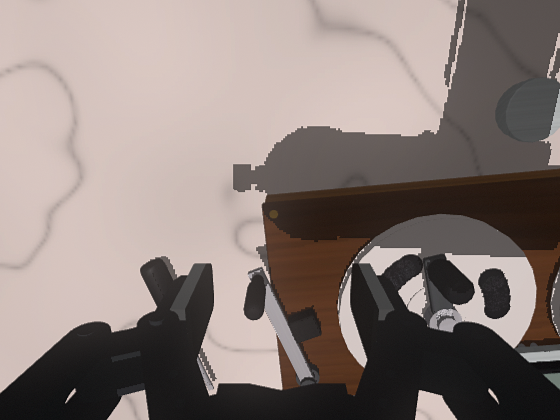

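The view shows the handle's top end at about (253,312), its base at about (257,283) and the knob left at the case's front side.

```bash
python3 - <<'E'
from h import *
c3=dict(np.load('c3.npz'));c0=dict(np.load('c0.npz'))
t=lambda u,v:('top',u/2.6667+180,v/2.6667+140)
s=lambda u,v:('scene',u/2.3+130,v/2.3+140)
h=(c3,253,311)
print(pix2plane('wrist',*h[1:],.113), tri([t(632,232),s(93,330),h]), tri([h,(c0,152,195)]))
E
```

```text
[ 0.53513235 -0.20008726  0.113     ] [ 0.53551648 -0.20125085  0.10859383] [ 0.53513188 -0.20145111  0.11063067]
```

```bash
python3 -m jog '[{"ax":0,"ay":0,"az":0,"x":-0.5,"y":-0.4,"z":0,"grip":0},{"ax":0,"ay":0,"az":0,"x":-0.8,"y":-0.6,"z":0,"grip":0},{"ax":0,"ay":0,"az":0,"x":-0.8,"y":-0.6,"z":0,"grip":0},{"ax":0,"ay":0,"az":0,"x":-0.5,"y":-0.48,"z":0,"grip":0},{"ax":0,"ay":0,"az":0,"x":0,"y":0,"z":0,"grip":0},{"ax":0,"ay":0,"az":0,"x":0,"y":0,"z":0,"grip":0},{"ax":0,"ay":0,"az":0,"x":0,"y":0,"z":0,"grip":0},{"ax":0,"ay":0,"az":0,"x":0,"y":0,"z":0.5,"grip":0}]' && python3 -m jog '[{"ax":0,"ay":0,"az":0,"x":0,"y":0,"z":0.8,"grip":0},{"ax":0,"ay":0,"az":0,"x":0,"y":0,"z":0.8,"grip":0},{"ax":0,"ay":0,"az":0,"x":0,"y":0,"z":0.8,"grip":0},{"ax":0,"ay":0,"az":0,"x":0,"y":0,"z":0.7,"grip":0},{"ax":0,"ay":0,"az":0,"x":0,"y":0,"z":0.3,"grip":0},{"ax":0,"ay":0,"az":0,"x":0,"y":0,"z":0,"grip":0},{"ax":0,"ay":0,"az":0,"x":0,"y":0,"z":0,"grip":0}]'
```

```text
t: 13.02
eef_pos: [0.5376, -0.2416, 0.1906]
tool_rot: [-0.003, 1.0, -0.001, 0.003]
contact_force: [0.5, 0.4, 0.3]
grip_width: -0.0
finger_force: 0.0
t: 13.6
eef_pos: [0.5365, -0.2415, 0.0865]
tool_rot: [-0.003, 1.0, -0.0, 0.0]
contact_force: [0.8, -0.3, 1.1]
grip_width: 0.0
finger_force: 0.0
```

```bash
python3 -m jog '[{"ax":0,"ay":0,"az":0,"x":0,"y":0.13,"z":0,"grip":0},{"ax":0,"ay":0,"az":0,"x":0,"y":0.13,"z":0,"grip":0},{"ax":0,"ay":0,"az":0,"x":0,"y":0.13,"z":0,"grip":0},{"ax":0,"ay":0,"az":0,"x":0,"y":0.13,"z":0,"grip":0},{"ax":0,"ay":0,"az":0,"x":0,"y":0.13,"z":0,"grip":0},{"ax":0,"ay":0,"az":0,"x":0,"y":0.13,"z":0,"grip":0},{"ax":0,"ay":0,"az":0,"x":0.03,"y":0.13,"z":0,"grip":0},{"ax":0,"ay":0,"az":0,"x":0.03,"y":0.13,"z":0,"grip":0}]' && python3 -m jog '[{"ax":0,"ay":0,"az":0,"x":0.03,"y":0.13,"z":0,"grip":0},{"ax":0,"ay":0,"az":0,"x":0.03,"y":0.13,"z":0,"grip":0},{"ax":0,"ay":0,"az":0,"x":0.03,"y":0.13,"z":0,"grip":0},{"ax":0,"ay":0,"az":0,"x":0.03,"y":0.13,"z":0,"grip":0}]'
```

```text
t: 14.27
eef_pos: [0.5342, -0.2102, 0.0855]
tool_rot: [-0.002, 1.0, -0.0, -0.0]
contact_force: [0.0, -1.0, -0.3]
grip_width: -0.0
finger_force: 0.4
t: 14.6
eef_pos: [0.5305, -0.1945, 0.0854]
tool_rot: [-0.002, 1.0, 0.0, -0.0]
contact_force: [-0.6, -1.6, 0.8]
grip_width: -0.001
finger_force: 0.4
```

```bash
python3 -m jog '[{"ax":0,"ay":0,"az":0,"x":0.01,"y":0.07,"z":0,"grip":0},{"ax":0,"ay":0,"az":0,"x":0.01,"y":0.07,"z":0,"grip":0},{"ax":0,"ay":0,"az":0,"x":0.01,"y":0.05,"z":0,"grip":0}]'; python3 -m jog '[{"ax":0,"ay":0,"az":0,"x":0.01,"y":0.05,"z":0,"grip":0},{"ax":0,"ay":0,"az":0,"x":0,"y":0.05,"z":0,"grip":0}]'
```

```text
t: 14.85
eef_pos: [0.5298, -0.189, 0.0855]
tool_rot: [-0.002, 1.0, -0.0, 0.0]
contact_force: [-1.0, -0.5, -0.4]
grip_width: 0.001
finger_force: 0.4
t: 15.02
eef_pos: [0.5294, -0.1862, 0.0855]
tool_rot: [-0.002, 1.0, -0.0, -0.0]
contact_force: [-0.8, -2.3, -0.7]
grip_width: 0.001
finger_force: 1.4
```

```bash
python3 - <<'E'
from h import *
save('top','t4.png');save('scene','s4.png')
a=cv2.imread('pics/t4.png')[150:270,280:460];b=cv2.imread('pics/s4.png')[220:340,140:320]
cv2.imwrite('pics/m4.png',np.vstack([cv2.resize(a,(450,300),interpolation=2),cv2.resize(b,(450,300),interpolation=2)]))
E
```

```text
(no output)
```

View pics/m4.png

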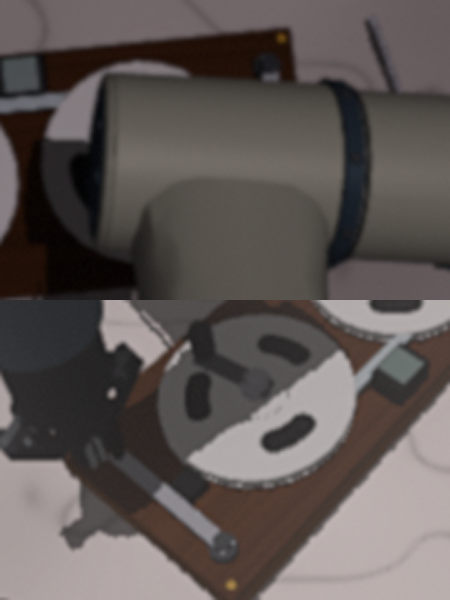

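The scene half shows the lever being pushed, with the shoe at about (188,483) just short of the reel rim. Continuing in small steps.

```bash
python3 -m jog '[{"ax":0,"ay":0,"az":0,"x":0,"y":0.04,"z":0,"grip":0},{"ax":0,"ay":0,"az":0,"x":0,"y":0.04,"z":0,"grip":0}]'; python3 -m jog '[{"ax":0,"ay":0,"az":0,"x":0,"y":0.04,"z":0,"grip":0},{"ax":0,"ay":0,"az":0,"x":0,"y":0,"z":0,"grip":0}]'
```

```text
t: 15.28
eef_pos: [0.5293, -0.1853, 0.0856]
tool_rot: [-0.002, 1.0, -0.001, -0.0]
contact_force: [-1.4, -10.1, -2.9]
grip_width: 0.0
finger_force: 5.2
t: 15.45
eef_pos: [0.5292, -0.1851, 0.0857]
tool_rot: [-0.002, 1.0, -0.002, -0.0]
contact_force: [-0.1, -10.5, -2.9]
grip_width: -0.0
finger_force: 5.5
```

The lever is stopped with about 10 N on it, where I expected the rim. Backing off and clearing away.

```bash
python3 -m jog '[{"ax":0,"ay":0,"az":0,"x":0,"y":-0.1,"z":0,"grip":0},{"ax":0,"ay":0,"az":0,"x":0,"y":-0.3,"z":0,"grip":0},{"ax":0,"ay":0,"az":0,"x":0,"y":-0.5,"z":0,"grip":0},{"ax":0,"ay":0,"az":0,"x":0,"y":-0.5,"z":0,"grip":0},{"ax":0,"ay":0,"az":0,"x":0,"y":0,"z":-0.8,"grip":0},{"ax":0,"ay":0,"az":0,"x":0,"y":0,"z":-0.9,"grip":0},{"ax":0,"ay":0,"az":0,"x":0,"y":0,"z":-0.9,"grip":0},{"ax":0,"ay":0,"az":0,"x":0,"y":0,"z":-0.9,"grip":0}]' && python3 -m jog '[{"ax":0,"ay":0,"az":0,"x":0.8,"y":-0.8,"z":0,"grip":0},{"ax":0,"ay":0,"az":0,"x":0.8,"y":-0.8,"z":0,"grip":0},{"ax":0,"ay":0,"az":0,"x":0.8,"y":-0.8,"z":0,"grip":0},{"ax":0,"ay":0,"az":0,"x":0.8,"y":-0.8,"z":0,"grip":0},{"ax":0,"ay":0,"az":0,"x":0.8,"y":-0.8,"z":0,"grip":0},{"ax":0,"ay":0,"az":0,"x":0.8,"y":-0.8,"z":0,"grip":0},{"ax":0,"ay":0,"az":0,"x":0.3,"y":-0.3,"z":0,"grip":0},{"ax":0,"ay":0,"az":0,"x":0,"y":0,"z":0,"grip":0}]'; python3 - <<'E'
from h import *
save('top','t5.png');save('scene','s5.png')
a=cv2.imread('pics/t5.png')[140:280,280:460];b=cv2.imread('pics/s5.png')[220:340,140:320]
cv2.imwrite('pics/m5.png',np.vstack([cv2.resize(a,(400,311),interpolation=2),cv2.resize(b,(400,267),interpolation=2)]))
E
```

```text
t: 16.12
eef_pos: [0.5296, -0.2248, 0.1916]
tool_rot: [-0.002, 1.0, 0.0, 0.0]
contact_force: [0.2, -0.4, -0.6]
grip_width: 0.003
finger_force: 0.0
t: 16.78
eef_pos: [0.3755, -0.3801, 0.1907]
tool_rot: [-0.0, 1.0, 0.0, 0.0]
contact_force: [0.6, 0.2, 0.5]
grip_width: 0.003
finger_force: 0.0
```

View pics/m5.png

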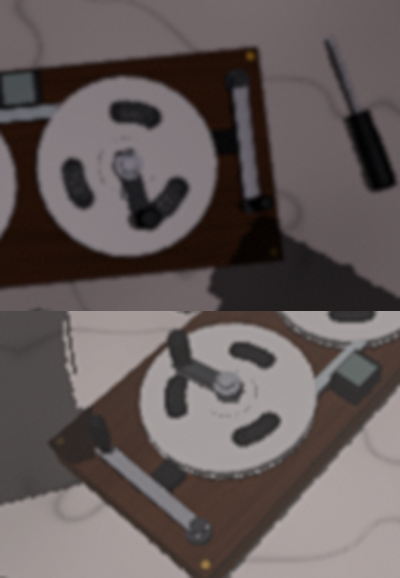

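The top half shows the shoe at about (222,142) touching the reel rim. The crank is where I left it, the bystanders are undisturbed and the robot is clear.

```bash
python3 -c "
from workcell import sign_off; print(sign_off())"
```

```text
the job is handed in; nothing more can be done
None
```

I wound the tape until the load dropped and stopped within about a quarter turn; the brake shoe now rests on the take-up rim with the robot clear, and the job is handed in.

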